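Set four sand cores in their moulds

ROBOT

A 6-joint arm with a two-finger parallel gripper is mounted at the origin on the work surface. World frame = base frame: x ahead of the robot, y to its left, z up, the work surface at z = 0. Lengths are in m, angles in rad, forces in N, time in s.
With the tool pointing down it reaches from about 0.325 to 0.775 m from the base axis. Payload 9.3 kg.
Tool frame: the origin (TCP) lies at the very end of the fingers, on their centre line; the grasp point (between the pads) lies bot.hold_point_z behind it (bot.hold_point_z is the distance from the TCP to the grasp point, in m); z points along the fingers, y is the line along which they close (so a half turn about z gives the same grasp; the last joint's range is limited). The gripper opens to 85 mm and grips with 20 to 120 N. Pads are 22 mm wide; open, the fingers measure 114 mm over their backs; the gripper's body (76 mm by 85 mm) begins 54 mm behind the grasp point. The pads swing forward as they close: fully open they stand 13 mm farther back than shut.
Start: joints at [0.949, 0.259, 0.021, 1.334, 0, 1.418], TCP at [0.248, 0.491, 0.231] pointing down, gripper open.
Joint ranges: [-3.04, 3.04], [-0.91, 1.82], [-1.04, 1.36], [-1.92, 1.95], [-1.52, 1.45], [-3.14, 3.14]. Speed limits (rad/s): [2.22, 2.22, 2.79, 3.14, 3.14, 3.14].

INTERFACE

Orientations are given as a 3x3 rotation matrix whose columns are the frame's x, y, z axes.
In Python, from station import bot, vision gives the robot as it stands. The module is installed in compiled form; this text tells all that it offers.
- The arm moves only by the tool step_arm, never from a script. Its argument "moves" is a list of rows, each a list of 7 numbers: the shift along the tool's x, y, z in m, then the turn, a rotation vector about the tool's x, y, z in degrees, then the closure, from -1 (fully open) to 1 (shut). A call has 1 to 8 rows; each row is the pose to reach, as a shift and turn from the pose commanded when the call began, along the tool's axes at that moment; what a row does not reach only later rows make up. A row lasts 1/8 s, in which the tool goes at most 62.5 mm and 10.7 degrees, less where a joint would pass 70% of its speed; a pose out of reach is approached as far as the arm can. A call with a gripper value outside its range is refused whole. The fingers move at their own pace and stop on an object; "newtons" is the grip in N (left out, the last holds). Time passes only in rows, so rows that repeat a pose let the fingers close. It gives the time, the measured TCP pose, the force, the opening and the grip force at its end, in the units of the state.
- bot.get_state(): the state, without advancing time (a new reading comes with each control period).
- vision.get_image(name): name is "side" or "top"; returns the picture (480x640x3 uint8, blue, green, red); there is no depth.
- vision.camera_params(name): a dict with "mtx" (3x3 intrinsics, pixels), "R" (3x3) and "t" (3): a world point X has camera coordinates R X + t. Camera axes: x right, y down, z forward; pixel columns grow to the right and rows downward; lengths in m; the calibration is good to about 2 mm. A picture is of the moment at which its call begins. camera_params takes no time and is no camera call.
- bot.close_job(): hands the job in; it is judged then, once.
The state is a dict: "time": time; "qpos": joint angles; "joint_velocities": joint speeds; "joint_efforts": joint torques, N m; "tcp_pos": TCP position; "tool_rot": TCP orientation; "wrist_force": force on the tool from outside, world axes, zero at the start; "torque": the same for the moment, N m; "grip_width": finger opening in m; "finger_force": force on a finger pad.
Only numpy, scipy, OpenCV 4.12 (cv2) and the standard library are available. Lean on these libraries where they do the work, as an engineer would, in place of code of your own. Each camera call takes 0.05 s, during which the arm holds its last target. There are 200 camera calls.

TASK

Set each of the four black sand cores upright in the open mould whose core print, the pale recess in the middle of the dark cavity, has the same outline as the core's foot: round, square, half-moon and oblong. Turn each core to suit and lower it gently until its foot is fully home on the bottom of the print; the cores are brittle, so do not drop, ram or tip them. Leave the green tin and the pot of rods standing where they are.

Things in the scene. Friction and masses are not known exactly. Their poses are not given: they have to be found in the camera images.
- core_round: Loose black sand core, about 130 g, standing on the bench: foot 18 mm thick, a disc of diameter 54 mm; on it an upright stem, a cylinder of diameter 28 mm (with a 40 mm wide step from 18 to 27 mm height); height overall 76 mm. Origin: on the stem's axis, at the underside of the foot; z up. Its yaw does not matter.
- core_square: Loose black sand core, about 140 g, standing on the bench: foot 18 mm thick, a square 50 x 50 mm; on it an upright stem, 26 x 26 mm in section, its faces parallel to the foot's sides; height overall 74 mm. Origin: on the stem's axis, at the underside of the foot; z up. x and y run square to the sides; it fits its print every quarter turn.
- core_moon: Loose black sand core, about 130 g, standing on the bench: foot 18 mm thick, a half-moon 42 mm (x) by 68 mm (y): disc of radius 34 mm about x = -8 mm, cut off flat at x = -16 mm, round towards +x; on it an upright stem, a cylinder of diameter 26 mm; height overall 78 mm. Origin: on the stem's axis, at the underside of the foot; z up. It fits its print only one way round, x with the print's x.
- core_oblong: Loose black sand core, about 130 g, standing on the bench: foot 18 mm thick, an oblong 72 mm long along x and 28 mm wide along y with fully rounded ends; on it an upright stem, 40 mm along x and 22 mm along y, flat-sided; height overall 72 mm. Origin: on the stem's axis, at the underside of the foot; z up. It fits its print either way round, every half turn.
- mould_round: Fixed mould: aluminium flask 120 x 120 x 36 mm high, 152 mm over its lugs. Dark round cavity, 100 mm wide, floor at 30 mm; in it the pale core print, round, 68 mm across at the mouth, floor at 18 mm; walls slope, 3 mm clear of the foot below, 7 mm at the mouth. Origin: on the bench, below the axis of the seated core (whose origin is then 18 mm higher). Its yaw does not matter.
- mould_square: Fixed mould: aluminium flask 120 x 120 x 36 mm high, 152 mm over its lugs. Dark round cavity, 100 mm wide, floor at 30 mm; in it the pale core print, square, 64 mm at the mouth, floor at 18 mm; walls slope, 3 mm clear of the foot below, 7 mm at the mouth. Origin: on the bench, below the axis of the seated core (whose origin is then 18 mm higher). Axes square to the sides.
- mould_moon: Fixed mould: aluminium flask 120 x 120 x 36 mm high, 152 mm over its lugs. Dark round cavity, 100 mm wide, floor at 30 mm; in it the pale core print, half-moon, mouth x -23 to +33, y -41 to +41 mm, floor at 18 mm; walls slope, 3 mm clear of the foot below, 7 mm at the mouth. Origin: on the bench, below the axis of the seated core (whose origin is then 18 mm higher). x: from flat to round side.
- mould_oblong: Fixed mould: aluminium flask 120 x 120 x 36 mm high, 152 mm over its lugs. Dark round cavity, 100 mm wide, floor at 30 mm; in it the pale core print, oblong, mouth 86 mm along x by 42 mm, floor at 18 mm; walls slope, 3 mm clear of the foot below, 7 mm at the mouth. Origin: on the bench, below the axis of the seated core (whose origin is then 18 mm higher). 
- wash_tin: Loose bystander, to be left standing where it is: small green tin with a paper band and a steel lid, diameter 61 mm, 77 mm high. Origin: centre of its underside.
- rod_pot: Loose bystander, to be left standing where it is: white plastic pot, 62 mm across the rim and 85 mm high, with short core rods standing in it up to 165 mm. Origin: centre of its underside.
There are look-alikes about, which are no part of the job. Leave any purple look-alike of the mould_moon alone.

How it is judged:
At the end, for the whole second after the job is handed in: Every core stands upright (within 4.5 degrees) and at rest in the mould of its own outline, its axis within 8 mm of the print's and its foot on the print's floor (within 3 mm of fully home) (horizontal distance between core_round and mould_round below 0.008 m and z of core_round in the frame of mould_round below 0.021 m and angle between each of core_round, core_square, core_moon, core_oblong's own z axis and vertical below 0.08 rad and linear speed of each of core_round, core_square, core_moon, core_oblong below 0.02 m/s and angular speed of each of core_round, core_square, core_moon, core_oblong below 0.2 rad/s and horizontal distance between core_square and mould_square below 0.008 m and z of core_square in the frame of mould_square below 0.021 m and horizontal distance between core_moon and mould_moon below 0.008 m and z of core_moon in the frame of mould_moon below 0.021 m and horizontal distance between core_oblong and mould_oblong below 0.008 m and z of core_oblong in the frame of mould_oblong below 0.021 m); the robot touches nothing.
It fails at once if a core is tipped by more than 35 degrees (angle between any of core_round, core_square, core_moon, core_oblong's own z axis and vertical above 0.61 rad).
It fails at once if a core is dropped: it moves faster than 0.6 m/s with no finger on it (a free fall of about 20 mm) ((linear speed of core_round above 0.6 m/s and contact force between the fingers and core_round below 0.05 N) or (linear speed of core_square above 0.6 m/s and contact force between the fingers and core_square below 0.05 N) or (linear speed of core_moon above 0.6 m/s and contact force between the fingers and core_moon below 0.05 N) or (linear speed of core_oblong above 0.6 m/s and contact force between the fingers and core_oblong below 0.05 N)).
It fails at once if a core is rammed into a mould with more than 100 N (contact force between any of core_round, core_square, core_moon, core_oblong and mould_round above 100 N or contact force between any of core_round, core_square, core_moon, core_oblong and mould_square above 100 N or contact force between any of core_round, core_square, core_moon, core_oblong and mould_moon above 100 N or contact force between any of core_round, core_square, core_moon, core_oblong and mould_oblong above 100 N).
It fails at once if the green tin or the pot of rods is shifted by more than 25 mm or tipped (distance of any of wash_tin, rod_pot from where it was at the start of the episode above 0.025 m or angle between any of wash_tin, rod_pot's own z axis and vertical above 0.35 rad).
It also fails if it takes over 128 s, if anything falls off the work surface, if the arm or the gripper's body presses on something with over 40 N, if the wrist force passes 120 N, or if a joint passes its speed limit or range.

## Working session

There is one attempt and no reset: what is moved stays moved. The work goes in short steps, Python scripts to look and compute and a tool call to move; the robot and the scene stay as the last step left them, time stands still between calls to the robot, and variables do not carry over. Pictures are saved under pics/ and viewed, at most 14 in all, crops included, and the job is handed in when it is done.

Besides the shell and the picture viewer there is one more tool, called after "Request:" as name([rows], argument=value, ...), one row to a line, values as JSON. step_arm: Moves the arm, as the interface text tells. Its arguments: {"type":"object","properties":{"moves":{"type":"array","items":{"type":"array","items":{"type":"number"}}},"newtons":{"type":"number"}},"required":["moves"]}

```bash
mkdir -p pics; python3 - <<'E'
from station import bot, vision
import cv2
for n in("top","side"):
    cv2.imwrite(f"pics/{n}0.png",vision.get_image(n)); print(n,vision.camera_params(n))
print(bot.get_state(),bot.hold_point_z)
E
```

```text
top {'mtx': array([[454.52535036,   0.        , 321.5764622 ],
       [  0.        , 454.52535036, 243.51069661],
       [  0.        ,   0.        ,   1.        ]]), 'R': array([[-0.00798891, -0.99983047, -0.01658912],
       [-0.99956294,  0.00845677, -0.02832698],
       [ 0.02846247,  0.01635557, -0.99946105]]), 't': array([0.01584351, 0.39961508, 1.0988634 ])}
side {'mtx': array([[491.36744876,   0.        , 321.42421495],
       [  0.        , 491.36744876, 237.90399326],
       [  0.        ,   0.        ,   1.        ]]), 'R': array([[ 0.99294765, -0.11852189,  0.00274293],
       [-0.08519334, -0.72943666, -0.67872252],
       [ 0.08244427,  0.67370225, -0.73438969]]), 't': array([-0.40843404,  0.04095654,  1.05813508])}
{'time': 0.1, 'qpos': array([9.49384595e-01, 2.59102720e-01, 2.08393031e-02, 1.33369938e+00,
       2.94762413e-06, 1.41819139e+00]), 'joint_velocities': array([ 0.00015252, -0.00204934,  0.00052436,  0.00068843,  0.00169871,
        0.00018188]), 'joint_efforts': array([ 4.66250742e-03, -5.56694090e+01,  3.45070910e+01,  1.16528902e-02,
       -1.32203977e-04,  3.04533887e-05]), 'tcp_pos': array([0.24835862, 0.49044786, 0.2307453 ]), 'tool_rot': array([[-8.92107979e-01,  4.51821744e-01, -6.81498527e-04],
       [ 4.51822222e-01,  8.92107495e-01, -9.46694172e-04],
       [ 1.80232932e-04, -1.15246960e-03, -9.99999320e-01]]), 'wrist_force': array([ 0.41148504, -0.48861244,  0.1970024 ]), 'torque': array([-0.01140266,  0.04784121, -0.00597863]), 'finger_force': 0.0, 'grip_width': 0.08563893047524002} 0.0187
```

View pics/top0.png

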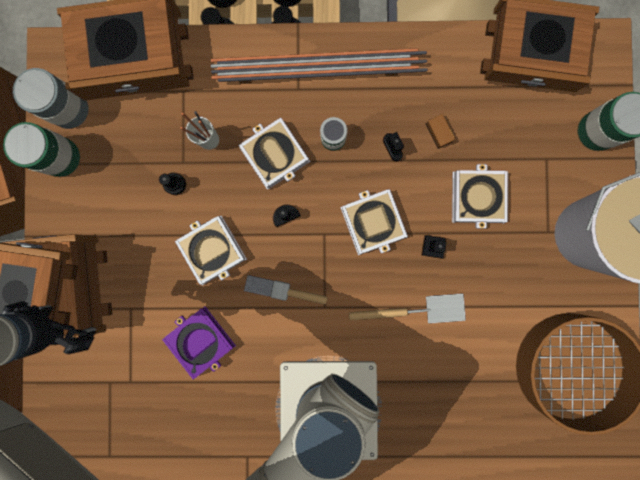

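View pics/side0.png

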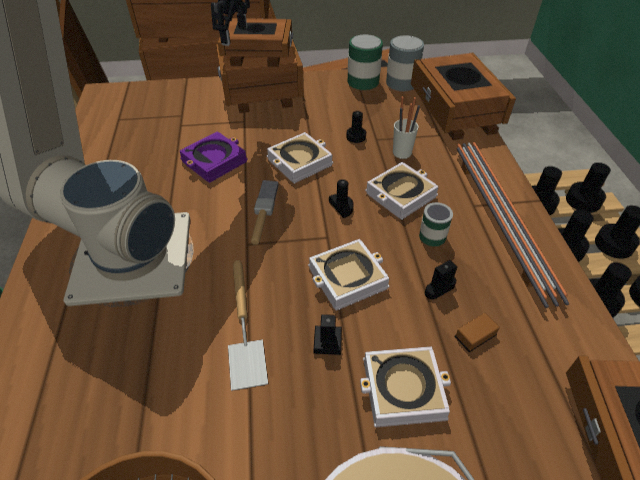

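The top view shows the moulds oblong (273,153), moon (210,250), square (375,221) and round (481,196). The cores are round (172,183), moon (287,215), oblong (395,146) and square (434,246). The side view agrees. I'll take enlarged crops to get precise outlines.

```bash
python3 - <<'E'
import cv2
i=cv2.imread("pics/top0.png")
cv2.imwrite("pics/cA.png",cv2.resize(i[140:290,155:325],None,fx=4,fy=4,interpolation=cv2.INTER_CUBIC))
cv2.imwrite("pics/cB.png",cv2.resize(i[125:270,335:520],None,fx=4,fy=4,interpolation=cv2.INTER_CUBIC))
E
```

```text
(no output)
```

View pics/cA.png

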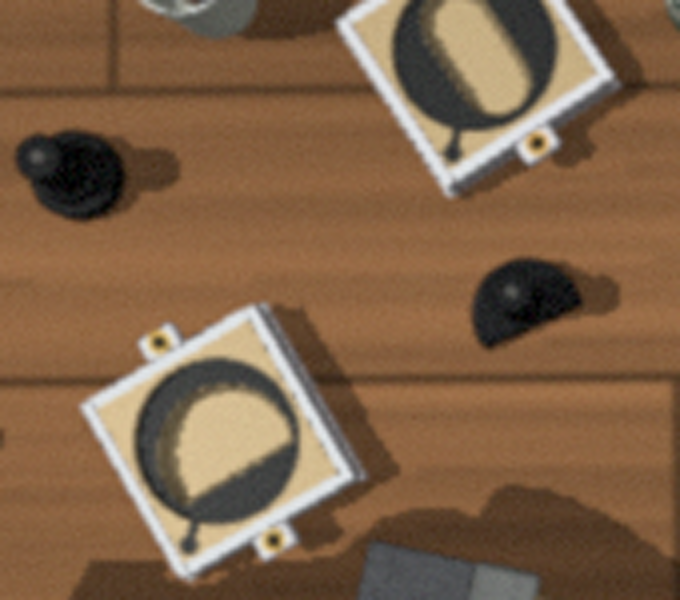

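View pics/cB.png

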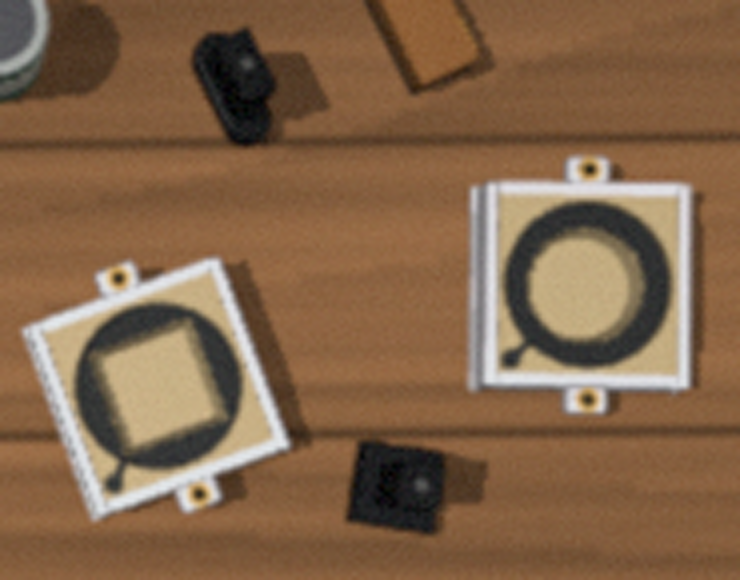

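```bash
cat > fit.py <<'E'
import cv2, numpy as np
from scipy.optimize import minimize
from station import vision
CAM={n:vision.camera_params(n) for n in("top","side")}
S=4
def proj(n,P):
    c=CAM[n]; q=(np.asarray(P)@c["R"].T+c["t"])@c["mtx"].T
    return q[:,:2]/q[:,2:]
def ground(n,uv,z):
    c=CAM[n]; d=c["R"].T@np.linalg.solve(c["mtx"],[*uv,1]); o=-c["R"].T@c["t"]
    return (o+d*(z-o[2])/d[2])[:2]
a=np.linspace(0,2*np.pi,48,endpoint=False)
def disc(r): return np.c_[r*np.cos(a),r*np.sin(a)]
def rect(x,y): return np.array([[x,y],[-x,y],[-x,-y],[x,-y]])
def moon(o):
    R=34+o; x0=-16-o+8; b=np.arccos(x0/R); t=np.linspace(-b,b,40)
    return np.c_[R*np.cos(t)-8,R*np.sin(t)]
def obl(o):
    p=disc(14+o); p[:,0]+=np.where(p[:,0]>=0,22,-22); return p
FOOT=dict(round=lambda o:disc(27+o),square=lambda o:rect(25+o,25+o),moon=moon,oblong=obl)
STEM=dict(round=[(disc(20),18,27),(disc(14),18,76)],square=[(rect(13,13),18,74)],moon=[(disc(13),18,78)],oblong=[(rect(20,11),18,72)])
def place(p,z,s):
    c,sn=np.cos(s[2]),np.sin(s[2]); q=np.asarray(p)/1000
    return np.c_[q@[[c,sn],[-sn,c]]+s[:2],np.full(len(q),z/1000)]
class View:
    def __init__(s,n,img,xy,r=34):
        s.n=n; u=proj(n,[[*xy,.03]])[0]; s.o=np.maximum((u-r).astype(int),0)
        s.im=cv2.resize(img[s.o[1]:s.o[1]+2*r,s.o[0]:s.o[0]+2*r],None,fx=S,fy=S,interpolation=cv2.INTER_CUBIC)
    def poly(s,m,P,hull=True):
        q=((proj(s.n,P)-s.o+.5)*S-.5)
        if hull:q=cv2.convexHull(q.astype(np.float32))[:,0]
        k=np.zeros(m,np.uint8); cv2.fillPoly(k,[np.round(q*16).astype(np.int32)],1,shift=4); return k.astype(bool)
def core_cost(s,kind,views,masks):
    e=0
    for v,m in zip(views,masks):
        k=np.zeros(m.shape,bool)
        for p,z0,z1 in [(FOOT[kind](0),0,18)]+STEM[kind]:
            k|=v.poly(m.shape,np.r_[place(p,z0,s),place(p,z1,s)])
        e+=1-(k&m).sum()/(k|m).sum()
    return e
def mould_cost(s,kind,views,greys):
    e=0; ss=np.array(s[:3]); cx=s[3] if len(s)>3 else 0
    for v,g in zip(views,greys):
        cav=disc(50)+[cx*1000,0]
        out=v.poly(g.shape,place(disc(57)+[cx*1000,0],36,ss)); ring=v.poly(g.shape,place(cav,36,ss))
        mo=v.poly(g.shape,place(FOOT[kind](7),30,ss))&ring; fl=v.poly(g.shape,place(FOOT[kind](3),18,ss))&mo
        t=np.where(ring,0.,1.); t[mo]=.5; t[fl]=1
        w=out*1.; e+=(w*np.abs(t-g)).sum()/w.sum()
    return e
def fit(f,x0,args,yaws):
    best=None
    for y in yaws:
        x=np.array(x0,float); x[2]=y
        st=np.vstack([x]+[x+d for d in np.diag([.006,.006,.25,.004][:len(x)])])
        r=minimize(f,x,args,method="Nelder-Mead",options=dict(initial_simplex=st,xatol=1e-4,fatol=1e-5,maxiter=250))
        if best is None or r.fun<best.fun: best=r
    return best
E
cat > run1.py <<'E'
from fit import *
I={n:cv2.imread(f"pics/{n}0.png") for n in("top","side")}
d=np.deg2rad
cores=dict(round=((172,183),[0]),square=((434,246),[0,.3]),moon=((287,215),d([0,90,180,270,45])),oblong=((395,146),d([0,45,90,135])))
moulds=dict(round=((481,196),[0]),square=((375,221),[0,.4]),moon=((210,250),d([0,90,180,270])),oblong=((273,153),d([0,45,90,135])))
ov={n:cv2.resize(I[n],None,fx=S,fy=S,interpolation=cv2.INTER_CUBIC) for n in I}
def draw(n,P):
    q=((proj(n,P)+.5)*S-.5); cv2.polylines(ov[n],[np.round(q).astype(np.int32)],True,(0,255,0),1)
for k,(uv,ys) in cores.items():
    xy=ground("top",uv,.03); V=[View(n,I[n],xy) for n in I]
    M=[(v.im[...,2]<62) for v in V]
    r=fit(core_cost,[*xy,0],(k,V,M),ys); print("core",k,r.x[:2].round(4),np.rad2deg(r.x[2]).round(1),round(r.fun,3),
      [ (fit(core_cost,r.x,(k,[v],[m]),[r.x[2]]).x*[1e3,1e3,57.3]).round(1) for v,m in zip(V,M)])
    for n in I: draw(n,place(FOOT[k](0),0,r.x)),draw(n,place(STEM[k][-1][0],STEM[k][-1][2],r.x))
for k,(uv,ys) in moulds.items():
    xy=ground("top",uv,.03); V=[View(n,I[n],xy) for n in I]
    G=[np.clip((v.im[...,2].astype(float)-70)/110,0,1) for v in V]
    x0=[*xy,0]+([0.] if k=="moon" else [])
    r=fit(mould_cost,x0,(k,V,G),ys); print("mould",k,r.x[:2].round(4),np.rad2deg(r.x[2]).round(1),r.x[3:],round(r.fun,3),
      [ (fit(mould_cost,r.x,(k,[v],[m]),[r.x[2]]).x*([1e3,1e3,57.3,1e3][:len(r.x)])).round(1) for v,m in zip(V,G)])
    for n in I: draw(n,place(FOOT[k](3),18,r.x[:3])),draw(n,place(FOOT[k](7),30,r.x[:3]))
for k,uv,z in(("tin",(334,133),.077),("pot",(202,132),.085)): print(k,ground("top",uv,z).round(3))
t=ov["top"][440:1160,600:2100]; s=ov["side"][420:1720,700:1950]
cv2.imwrite("pics/ovt.png",cv2.resize(t,(800,384),interpolation=cv2.INTER_AREA)); cv2.imwrite("pics/ovs.png",cv2.resize(s,(576,599),interpolation=cv2.INTER_AREA))
E
python3 run1.py
```

```text
core round [0.5504 0.3709] -2.0 0.218 [array([550.3, 371. ,   4.5]), array([550.4, 370.9,  -2. ])]
core square [ 0.3914 -0.2576] -8.8 0.19 [array([ 390.3, -257.9,   -8.9]), array([ 391.7, -257.5,   -9.7])]
core moon [0.47   0.0986] 22.6 0.196 [array([469.8,  98.6,  22.8]), array([470. ,  98.4,  22.5])]
core oblong [ 0.6329 -0.1623] 205.7 0.185 [array([ 632. , -162.5,  204.6]), array([ 633.8, -161.6,  207.1])]
mould round [ 0.5094 -0.3656] 7.1 [] 0.124 [array([ 508.7, -366.1,    8.5]), array([ 510. , -365.3,    7.8])]
mould square [ 0.4519 -0.1125] 19.4 [] 0.157 [array([ 451.3, -112.9,   20.1]), array([ 452.3, -112. ,   19.9])]
mould moon [0.3862 0.2799] 31.0 [0.00072504] 0.183 [array([3.860e+02, 2.792e+02, 3.150e+01, 3.000e-01]), array([386.7, 280.8,  30.9,   1.1])]
mould oblong [0.6192 0.1254] 33.9 [] 0.178 [array([619. , 125.3,  33.5]), array([620.2, 126.7,  32.7])]
tin [ 0.65  -0.019]
pot [0.654 0.282]
```

View pics/ovt.png

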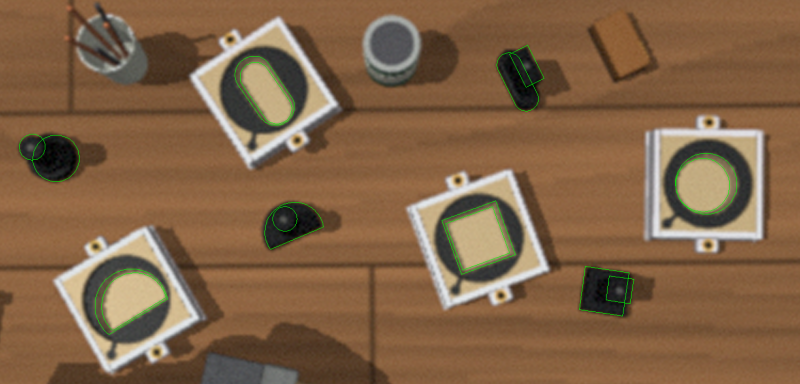

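View pics/ovs.png

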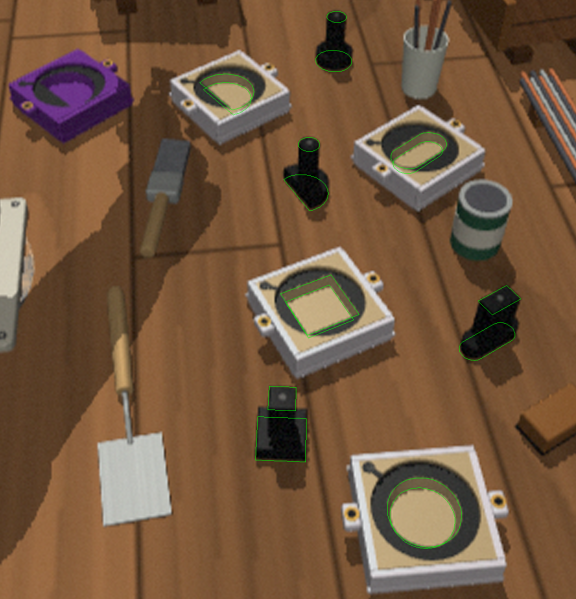

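The overlays match all the outlines, and the two cameras agree to about 1.5 mm. Next I'll plan the waypoints in tool axes.

```bash
cat > plan.py <<'E'
import numpy as np
from station import bot
def delta(a,b):
    t=np.deg2rad(a[3]); y=np.array([np.cos(t),np.sin(t)]); x=np.array([-y[1],y[0]])
    d=np.subtract(b[:2],a[:2])
    return np.round([d@x,d@y,a[2]-b[2],a[3]-b[3]],4)   # tool x,y,z shift; turn about tool z (deg)
def now():
    s=bot.get_state(); R=s["tool_rot"]; return [*s["tcp_pos"],np.rad2deg(np.arctan2(R[1,1],R[0,1]))]
E
python3 - <<'E'
from plan import *
W=[("now",now()),("roundcore",(.5504,.3709,.15,63.1)),("roundmould",(.5094,-.3656,.155,63.1)),("sqcore",(.391,-.2577,.15,81)),("sqmould",(.4519,-.1125,.155,109.7)),("oblcore",(.633,-.162,.15,115.7)),("oblmould",(.6195,.126,.155,123.5)),("mooncore",(.47,.0985,.15,123.5)),("moonmould",(.3865,.280,.155,132.3))]
for (n,a),(m,b) in zip(W,W[1:]): print(n,m,delta(a,b))
E
```

```text
now roundcore [-0.3235  0.0298  0.0807  0.0394]
roundcore roundmould [-0.2967 -0.6754 -0.005   0.    ]
roundmould sqcore [ 1.544e-01  4.270e-02  5.000e-03 -1.790e+01]
sqcore sqmould [-3.740e-02  1.529e-01 -5.000e-03 -2.870e+01]
sqmould oblcore [-1.538e-01 -1.077e-01  5.000e-03 -6.000e+00]
oblcore oblmould [-1.127e-01  2.654e-01 -5.000e-03 -7.800e+00]
oblmould mooncore [0.1398 0.0596 0.005  0.    ]
mooncore moonmould [-3.050e-02  1.974e-01 -5.000e-03 -8.800e+00]
```

Request:
step_arm([
  [-0.054,0.005,0,0,0,0,-1],
  [-0.108,0.01,0.01,0,0,0,-1],
  [-0.162,0.015,0.03,0,0,0,-1],
  [-0.216,0.02,0.05,0,0,0,-1],
  [-0.27,0.025,0.07,0,0,0,-1],
  [-0.3235,0.0298,0.081,0,0,0,-1],
  [-0.3235,0.0298,0.081,0,0,0,-1],
  [-0.3235,0.0298,0.081,0,0,0,-1],
], newtons=40)

```text
time: 1.1
tcp_pos: [0.5503, 0.3709, 0.1497]
tool_rot: [[-0.892, 0.452, -0.001], [0.452, 0.892, -0.0], [0.001, -0.001, -1.0]]
wrist_force: [0.0, -0.8, -0.2]
grip_width: 0.0854
finger_force: 0.0
```

Request:
step_arm([
  [0,0,0.03,0,0,0,-1],
  [0,0,0.06,0,0,0,-1],
  [0,0,0.09,0,0,0,-1],
  [0,0,0.11,0,0,0,-1],
  [0,0,0.118,0,0,0,-1],
  [0,0,0.118,0,0,0,-1],
  [0,0,0.118,0,0,0,0],
  [0,0,0.118,0,0,0,0.2],
])

```text
time: 2.1
tcp_pos: [0.5509, 0.3713, 0.0332]
tool_rot: [[-0.892, 0.452, 0.001], [0.452, 0.892, 0.001], [-0.001, 0.001, -1.0]]
wrist_force: [-0.0, 0.4, 0.4]
grip_width: 0.0516
finger_force: 0.0
```

Request:
step_arm([
  [0,0,0,0,0,0,0.4],
  [0,0,0,0,0,0,0.6],
  [0,0,0,0,0,0,0.8],
  [0,0,0,0,0,0,1],
  [0,0,0,0,0,0,1],
  [0,0,0,0,0,0,1],
])

```text
time: 2.85
tcp_pos: [0.5508, 0.3711, 0.0328]
tool_rot: [[-0.892, 0.452, 0.001], [0.452, 0.892, 0.0], [-0.001, 0.001, -1.0]]
wrist_force: [-0.8, -0.7, 6.0]
grip_width: 0.0272
finger_force: 39.2
```

Request:
step_arm([
  [0,0,-0.01,0,0,0,1],
  [0,0,-0.03,0,0,0,1],
  [0,0,-0.055,0,0,0,1],
  [0,0,-0.08,0,0,0,1],
  [0,0,-0.105,0,0,0,1],
  [0,0,-0.122,0,0,0,1],
  [0,0,-0.122,0,0,0,1],
  [0,0,-0.122,0,0,0,1],
])

```text
time: 3.85
tcp_pos: [0.5502, 0.3709, 0.1534]
tool_rot: [[-0.892, 0.452, -0.001], [0.452, 0.892, -0.001], [0.001, -0.001, -1.0]]
wrist_force: [-0.7, 0.0, -1.3]
grip_width: 0.0272
finger_force: 39.6
```

```bash
python3 - <<'E'
from plan import *; from station import vision; import cv2
print(np.round(now(),4)); print(delta(now(),(.5094,-.3656,.155,63.1)))
cv2.imwrite("pics/s1.png",vision.get_image("side"))
E
```

```text
[ 0.5502  0.3709  0.1534 63.1393]
[-0.2964 -0.6755 -0.0016  0.0393]
```

View pics/s1.png

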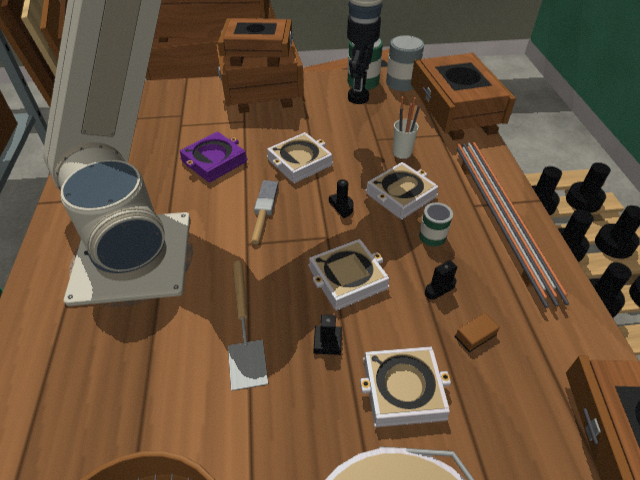

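The round core is held upright at pixel (358,95), clear of the bench. Carrying it across now.

Request:
step_arm([
  [-0.01,-0.022,0,0,0,0,1],
  [-0.03,-0.068,0,0,0,0,1],
  [-0.05,-0.114,0,0,0,0,1],
  [-0.07,-0.16,0,0,0,0,1],
  [-0.09,-0.205,0,0,0,0,1],
  [-0.11,-0.25,0,0,0,0,1],
  [-0.13,-0.296,0,0,0,0,1],
  [-0.15,-0.342,0,0,0,0,1],
])

```text
time: 4.9
tcp_pos: [0.5292, -0.0033, 0.1535]
tool_rot: [[-0.892, 0.452, -0.001], [0.452, 0.892, 0.0], [0.001, -0.0, -1.0]]
wrist_force: [1.0, -0.6, -1.6]
grip_width: 0.0271
finger_force: 39.7
```

Request:
step_arm([
  [-0.02,-0.045,0,0,0,0,1],
  [-0.04,-0.091,0,0,0,0,1],
  [-0.06,-0.137,0,0,0,0,1],
  [-0.08,-0.182,0,0,0,0,1],
  [-0.1,-0.228,0,0,0,0,1],
  [-0.12,-0.273,0,0,0,0,1],
  [-0.138,-0.315,0,0,0,0,1],
  [-0.1464,-0.3335,0,0,0,0,1],
])

```text
time: 5.9
tcp_pos: [0.509, -0.3675, 0.153]
tool_rot: [[-0.891, 0.454, -0.001], [0.454, 0.891, 0.001], [0.002, 0.0, -1.0]]
wrist_force: [-0.2, 1.2, -1.9]
grip_width: 0.0271
finger_force: 39.8
```

Request:
step_arm([
  [0,0,0,0,0,0,1],
  [0,0,0,0,0,0,1],
])

```text
time: 6.15
tcp_pos: [0.5098, -0.3642, 0.154]
tool_rot: [[-0.892, 0.451, -0.001], [0.451, 0.892, 0.001], [0.001, 0.001, -1.0]]
wrist_force: [1.1, -0.7, -1.4]
grip_width: 0.0274
finger_force: 39.8
```

Request:
step_arm([
  [0,0,0.02,0,0,0,1],
  [0,0,0.045,0,0,0,1],
  [0,0,0.065,0,0,0,1],
  [0,0,0.08,0,0,0,1],
  [0,0,0.09,0,0,0,1],
  [0,0,0.096,0,0,0,1],
  [0,0,0.098,0,0,0,1],
  [0,0,0.1,0,0,0,1],
])

```text
time: 7.15
tcp_pos: [0.51, -0.3657, 0.0546]
tool_rot: [[-0.892, 0.452, 0.001], [0.452, 0.892, -0.001], [-0.001, -0.0, -1.0]]
wrist_force: [0.4, -0.3, -0.8]
grip_width: 0.0268
finger_force: 39.8
```

Request:
step_arm([
  [0,0,0.001,0,0,0,1],
  [0,0,0.002,0,0,0,1],
  [0,0,0.003,0,0,0,1],
  [0,0,0.003,0,0,0,1],
])

```text
time: 7.65
tcp_pos: [0.5098, -0.3654, 0.0512]
tool_rot: [[-0.892, 0.452, -0.0], [0.452, 0.892, 0.0], [0.0, 0.0, -1.0]]
wrist_force: [-0.2, -0.7, -0.8]
grip_width: 0.0273
finger_force: 39.8
```

Request:
step_arm([
  [0,0,0.001,0,0,0,1],
  [0,0,0.001,0,0,0,1],
  [0,0,0.002,0,0,0,1],
  [0,0,0.002,0,0,0,1],
])

```text
time: 8.15
tcp_pos: [0.5099, -0.3655, 0.0508]
tool_rot: [[-0.892, 0.452, 0.001], [0.452, 0.892, -0.001], [-0.001, -0.0, -1.0]]
wrist_force: [-3.6, 2.7, 13.1]
grip_width: 0.027
finger_force: 41.3
```

Contact at exactly the expected seat height (0.0508), so I'm releasing and retreating.

Request:
step_arm([
  [0,0,-0.001,0,0,0,0.7],
  [0,0,-0.001,0,0,0,0.3],
  [0,0,-0.001,0,0,0,0],
  [0,0,-0.001,0,0,0,-0.5],
  [0,0,-0.001,0,0,0,-1],
  [0,0,-0.03,0,0,0,-1],
  [0,0,-0.07,0,0,0,-1],
  [0,0,-0.1,0,0,0,-1],
])

```text
time: 9.15
tcp_pos: [0.5099, -0.3656, 0.1509]
tool_rot: [[-0.892, 0.452, 0.001], [0.452, 0.892, -0.001], [-0.001, -0.0, -1.0]]
wrist_force: [0.1, -0.7, -0.0]
grip_width: 0.0854
finger_force: 0.0
```

```bash
python3 - <<'E'
from plan import *
print(np.round(now(),4)); print(delta(now(),(.391,-.2577,.15,81)))
E
```

```text
[ 0.5099 -0.3656  0.1509 63.1419]
[ 1.54900e-01  4.25000e-02  9.00000e-04 -1.78581e+01]
```

Request:
step_arm([
  [0.03,0.008,0,0,0,-4,-1],
  [0.065,0.018,0,0,0,-8,-1],
  [0.1,0.028,0,0,0,-12,-1],
  [0.135,0.037,0,0,0,-16,-1],
  [0.1549,0.0425,0,0,0,-17.9,-1],
  [0.1549,0.0425,0,0,0,-17.9,-1],
  [0.1549,0.0425,0.02,0,0,-17.9,-1],
  [0.1549,0.0425,0.04,0,0,-17.9,-1],
])

```text
time: 10.15
tcp_pos: [0.3917, -0.2585, 0.109]
tool_rot: [[-0.988, 0.157, 0.001], [0.157, 0.988, -0.001], [-0.001, -0.001, -1.0]]
wrist_force: [-0.4, -0.1, -0.2]
grip_width: 0.0851
finger_force: 0.0
```

Request:
step_arm([
  [0,0,0.03,0,0,0,-1],
  [0,0,0.055,0,0,0,-1],
  [0,0,0.073,0,0,0,-1],
  [0,0,0.079,0,0,0,-1],
  [0,0,0.079,0,0,0,-1],
  [0,0,0.079,0,0,0,0],
  [0,0,0.079,0,0,0,0.2],
  [0,0,0.079,0,0,0,0.4],
])

```text
time: 11.15
tcp_pos: [0.391, -0.2577, 0.0307]
tool_rot: [[-0.988, 0.156, 0.001], [0.156, 0.988, -0.001], [-0.001, -0.0, -1.0]]
wrist_force: [0.3, -0.5, -0.1]
grip_width: 0.0322
finger_force: 0.0
```

Request:
step_arm([
  [0,0,0,0,0,0,0.6],
  [0,0,0,0,0,0,0.8],
  [0,0,0,0,0,0,1],
  [0,0,0,0,0,0,1],
  [0,0,0,0,0,0,1],
])

```text
time: 11.78
tcp_pos: [0.391, -0.2577, 0.0307]
tool_rot: [[-0.988, 0.156, 0.001], [0.156, 0.988, -0.001], [-0.001, -0.0, -1.0]]
wrist_force: [-0.6, 0.5, 6.0]
grip_width: 0.0259
finger_force: 40.1
```

Request:
step_arm([
  [0,0,-0.01,0,0,0,1],
  [0,0,-0.03,0,0,0,1],
  [0,0,-0.055,0,0,0,1],
  [0,0,-0.08,0,0,0,1],
  [0,0,-0.09,0,0,0,1],
  [-0.005,0.02,-0.09,0,0,-3.5,1],
  [-0.012,0.05,-0.09,0,0,-9,1],
  [-0.02,0.08,-0.09,0,0,-15,1],
])

```text
time: 12.78
tcp_pos: [0.4229, -0.1808, 0.1199]
tool_rot: [[-0.994, -0.108, -0.001], [-0.108, 0.994, 0.0], [0.001, 0.001, -1.0]]
wrist_force: [-0.6, -0.1, -0.7]
grip_width: 0.0258
finger_force: 39.5
```

```bash
python3 - <<'E'
from plan import *
print(np.round(now(),4)); print(delta([.391,-.2577,.0307,81],(.4519,-.1125,.0487,109.7)),delta([.3981,-.1762,.12,96],(.4519,-.1125,.0487,109.7)))
t=np.deg2rad(81);y=np.array([np.cos(t),np.sin(t)]);x=np.array([-y[1],y[0]])
p=np.array([.391,-.2577])-.02*x+.08*y; print(p,delta([*p,.1207,96],(.4519,-.1125,.0487,109.7)))
E
```

```text
[ 0.4229 -0.1808  0.1199 96.1902]
[-3.740e-02  1.529e-01 -1.800e-02 -2.870e+01] [ -0.0602   0.0577   0.0713 -13.7   ]
[ 0.42326852 -0.18181362] [ -0.0357   0.0659   0.072  -13.7   ]
```

Request:
step_arm([
  [-0.014,0.026,0,0,0,-5,1],
  [-0.027,0.05,0,0,0,-10,1],
  [-0.0357,0.0659,0,0,0,-13.7,1],
  [-0.0357,0.0659,0,0,0,-13.7,1],
  [-0.0357,0.0659,0.02,0,0,-13.7,1],
  [-0.0357,0.0659,0.04,0,0,-13.7,1],
  [-0.0357,0.0659,0.055,0,0,-13.7,1],
  [-0.0357,0.0659,0.063,0,0,-13.7,1],
])

```text
time: 13.78
tcp_pos: [0.4509, -0.1128, 0.0564]
tool_rot: [[-0.942, -0.336, -0.001], [-0.336, 0.942, 0.0], [0.001, 0.001, -1.0]]
wrist_force: [-0.9, -0.6, -0.6]
grip_width: 0.0256
finger_force: 39.6
```

Request:
step_arm([
  [0,0,0.003,0,0,0,1],
  [0,0,0.005,0,0,0,1],
  [0,0,0.007,0,0,0,1],
  [0,0,0.008,0,0,0,1],
  [0,0,0.009,0,0,0,1],
  [0,0,0.009,0,0,0,1],
])

```text
time: 14.52
tcp_pos: [0.4517, -0.1124, 0.0487]
tool_rot: [[-0.941, -0.338, 0.0], [-0.338, 0.941, -0.0], [-0.0, -0.0, -1.0]]
wrist_force: [-3.0, 0.9, 4.3]
grip_width: 0.0257
finger_force: 40.1
```

Request:
step_arm([
  [0,0,0,0,0,0,0.7],
  [0,0,0,0,0,0,0.3],
  [0,0,0,0,0,0,0],
  [0,0,0,0,0,0,-0.5],
  [0,0,0,0,0,0,-1],
  [0,0,-0.03,0,0,0,-1],
  [0,0,-0.07,0,0,0,-1],
  [0,0,-0.1,0,0,0,-1],
])

```text
time: 15.52
tcp_pos: [0.4517, -0.1124, 0.1498]
tool_rot: [[-0.941, -0.338, 0.001], [-0.338, 0.941, -0.0], [-0.001, -0.001, -1.0]]
wrist_force: [-0.2, -0.2, -0.3]
grip_width: 0.0853
finger_force: 0.0
```

```bash
python3 - <<'E'
from plan import *
print(np.round(now(),4)); print(delta(now(),(.633,-.162,.15,115.9)))
print(delta((.633,-.162,.0307,115.9),(.6195,.126,.0487,123.5)))
E
```

```text
[  0.4517  -0.1124   0.1498 109.7419]
[-1.5390e-01 -1.0790e-01 -2.0000e-04 -6.1581e+00]
[-0.1137  0.265  -0.018  -7.6   ]
```

Request:
step_arm([
  [-0.03,-0.021,0,0,0,-1,-1],
  [-0.065,-0.045,0,0,0,-3,-1],
  [-0.1,-0.07,0,0,0,-4,-1],
  [-0.135,-0.094,0,0,0,-5,-1],
  [-0.1539,-0.1079,0,0,0,-6.2,-1],
  [-0.1539,-0.1079,0,0,0,-6.2,-1],
  [-0.1539,-0.1079,0.02,0,0,-6.2,-1],
  [-0.1539,-0.1079,0.04,0,0,-6.2,-1],
])

```text
time: 16.52
tcp_pos: [0.6321, -0.1616, 0.108]
tool_rot: [[-0.899, -0.437, -0.0], [-0.437, 0.899, -0.0], [0.0, -0.0, -1.0]]
wrist_force: [0.4, 0.7, -1.1]
grip_width: 0.0853
finger_force: 0.0
```

Request:
step_arm([
  [0,0,0.03,0,0,0,-1],
  [0,0,0.055,0,0,0,-1],
  [0,0,0.073,0,0,0,-1],
  [0,0,0.079,0,0,0,-1],
  [0,0,0.079,0,0,0,-1],
  [0,0,0.079,0,0,0,0],
  [0,0,0.079,0,0,0,0.2],
  [0,0,0.079,0,0,0,0.4],
])

```text
time: 17.52
tcp_pos: [0.633, -0.162, 0.0297]
tool_rot: [[-0.899, -0.437, 0.001], [-0.437, 0.899, -0.0], [-0.0, -0.001, -1.0]]
wrist_force: [0.2, -0.5, -1.0]
grip_width: 0.0322
finger_force: 0.0
```

Request:
step_arm([
  [0,0,0,0,0,0,0.6],
  [0,0,0,0,0,0,0.8],
  [0,0,0,0,0,0,1],
  [0,0,0,0,0,0,1],
  [0,0,0,0,0,0,1],
])

```text
time: 18.15
tcp_pos: [0.633, -0.162, 0.0295]
tool_rot: [[-0.899, -0.437, 0.0], [-0.437, 0.899, -0.0], [-0.0, -0.0, -1.0]]
wrist_force: [-1.1, 1.1, 5.0]
grip_width: 0.0216
finger_force: 44.2
```

Request:
step_arm([
  [0,0,-0.01,0,0,0,1],
  [0,0,-0.03,0,0,0,1],
  [0,0,-0.055,0,0,0,1],
  [0,0,-0.08,0,0,0,1],
  [0,0,-0.105,0,0,0,1],
  [0,0,-0.12,0,0,0,1],
  [0,0,-0.125,0,0,0,1],
  [0,0,-0.125,0,0,0,1],
])

```text
time: 19.15
tcp_pos: [0.6327, -0.1619, 0.1538]
tool_rot: [[-0.899, -0.437, -0.001], [-0.437, 0.899, 0.0], [0.0, 0.0, -1.0]]
wrist_force: [0.3, -0.2, -1.7]
grip_width: 0.0216
finger_force: 43.5
```

Request:
step_arm([
  [-0.01,0.023,0,0,0,-1,1],
  [-0.028,0.065,0,0,0,-2,1],
  [-0.046,0.107,0,0,0,-3,1],
  [-0.064,0.149,0,0,0,-4,1],
  [-0.082,0.191,0,0,0,-5,1],
  [-0.1,0.233,0,0,0,-6.5,1],
  [-0.1137,0.265,0,0,0,-7.6,1],
  [-0.1137,0.265,0,0,0,-7.6,1],
])

```text
time: 20.15
tcp_pos: [0.618, 0.1295, 0.1534]
tool_rot: [[-0.831, -0.556, -0.002], [-0.556, 0.831, 0.0], [0.001, 0.001, -1.0]]
wrist_force: [0.2, -0.0, -1.5]
grip_width: 0.0213
finger_force: 43.4
```

Request:
step_arm([
  [0,0,0,0,0,0,1],
  [0,0,0.02,0,0,0,1],
  [0,0,0.045,0,0,0,1],
  [0,0,0.07,0,0,0,1],
  [0,0,0.085,0,0,0,1],
  [0,0,0.095,0,0,0,1],
  [0,0,0.098,0,0,0,1],
  [0,0,0.099,0,0,0,1],
])

```text
time: 21.15
tcp_pos: [0.6195, 0.1261, 0.0557]
tool_rot: [[-0.834, -0.552, 0.001], [-0.552, 0.834, 0.0], [-0.001, -0.0, -1.0]]
wrist_force: [-0.6, -0.0, -0.2]
grip_width: 0.0214
finger_force: 43.5
```

Request:
step_arm([
  [0,0,0.002,0,0,0,1],
  [0,0,0.004,0,0,0,1],
  [0,0,0.006,0,0,0,1],
  [0,0,0.007,0,0,0,1],
  [0,0,0.008,0,0,0,1],
  [0,0,0.008,0,0,0,1],
])

```text
time: 21.9
tcp_pos: [0.6192, 0.1261, 0.0475]
tool_rot: [[-0.833, -0.553, 0.0], [-0.553, 0.833, 0.0], [-0.0, -0.0, -1.0]]
wrist_force: [-1.5, 0.6, 2.0]
grip_width: 0.0217
finger_force: 43.8
```

Seated at the expected height (0.0475) with 2 N of contact, so I'm releasing.

Request:
step_arm([
  [0,0,0,0,0,0,0.7],
  [0,0,0,0,0,0,0.3],
  [0,0,0,0,0,0,0],
  [0,0,0,0,0,0,-0.5],
  [0,0,0,0,0,0,-1],
  [0,0,-0.03,0,0,0,-1],
  [0,0,-0.07,0,0,0,-1],
  [0,0,-0.1,0,0,0,-1],
])

```text
time: 22.9
tcp_pos: [0.6194, 0.1261, 0.1489]
tool_rot: [[-0.833, -0.553, 0.001], [-0.553, 0.833, 0.0], [-0.001, -0.001, -1.0]]
wrist_force: [0.5, -0.2, -0.3]
grip_width: 0.0859
finger_force: 0.0
```

```bash
python3 - <<'E'
from plan import *
print(np.round(now(),4)); print(delta(now(),(.47,.0985,.15,123.5)))
print(delta((.47,.0985,.0307,123.5),(.3864,.280,.0487,132.1)))
E
```

```text
[  0.6194   0.1261   0.1489 123.542 ]
[ 0.1398  0.0595 -0.0011  0.042 ]
[-0.0305  0.1975 -0.018  -8.6   ]
```

Request:
step_arm([
  [0.03,0.013,0,0,0,0,-1],
  [0.065,0.028,0,0,0,0,-1],
  [0.1,0.043,0,0,0,0,-1],
  [0.13,0.055,0,0,0,0,-1],
  [0.1398,0.0595,0,0,0,0,-1],
  [0.1398,0.0595,0,0,0,0,-1],
  [0.1398,0.0595,0.02,0,0,0,-1],
  [0.1398,0.0595,0.04,0,0,0,-1],
])

```text
time: 23.9
tcp_pos: [0.4714, 0.0986, 0.1068]
tool_rot: [[-0.833, -0.553, 0.001], [-0.553, 0.834, 0.0], [-0.001, -0.001, -1.0]]
wrist_force: [0.8, 0.4, -0.4]
grip_width: 0.0852
finger_force: 0.0
```

Request:
step_arm([
  [0,0,0.03,0,0,0,-1],
  [0,0,0.055,0,0,0,-1],
  [0,0,0.072,0,0,0,-1],
  [0,0,0.077,0,0,0,-1],
  [0,0,0.077,0,0,0,-1],
  [0,0,0.077,0,0,0,0],
  [0,0,0.077,0,0,0,0.2],
  [0,0,0.077,0,0,0,0.4],
])

```text
time: 24.9
tcp_pos: [0.47, 0.0984, 0.0307]
tool_rot: [[-0.834, -0.553, 0.001], [-0.553, 0.834, 0.0], [-0.001, -0.0, -1.0]]
wrist_force: [-0.8, -0.3, -0.7]
grip_width: 0.032
finger_force: 0.0
```

Request:
step_arm([
  [0,0,0,0,0,0,0.6],
  [0,0,0,0,0,0,0.8],
  [0,0,0,0,0,0,1],
  [0,0,0,0,0,0,1],
  [0,0,0,0,0,0,1],
])

```text
time: 25.52
tcp_pos: [0.47, 0.0985, 0.0307]
tool_rot: [[-0.834, -0.553, 0.001], [-0.553, 0.834, 0.0], [-0.001, -0.0, -1.0]]
wrist_force: [-1.7, -0.1, 6.3]
grip_width: 0.0251
finger_force: 39.0
```

Request:
step_arm([
  [0,0,-0.01,0,0,0,1],
  [0,0,-0.03,0,0,0,1],
  [0,0,-0.055,0,0,0,1],
  [0,0,-0.08,0,0,0,1],
  [0,0,-0.105,0,0,0,1],
  [0,0,-0.12,0,0,0,1],
  [0,0,-0.12,0,0,0,1],
  [0,0,-0.12,0,0,0,1],
])

```text
time: 26.52
tcp_pos: [0.4694, 0.0984, 0.1498]
tool_rot: [[-0.833, -0.553, -0.001], [-0.553, 0.833, -0.0], [0.001, 0.0, -1.0]]
wrist_force: [-0.4, -0.3, -2.3]
grip_width: 0.0248
finger_force: 39.4
```

Request:
step_arm([
  [-0.004,0.025,0,0,0,-1,1],
  [-0.01,0.065,0,0,0,-3,1],
  [-0.017,0.11,0,0,0,-5,1],
  [-0.024,0.155,0,0,0,-7,1],
  [-0.029,0.187,0,0,0,-8,1],
  [-0.0305,0.1975,0,0,0,-8.6,1],
  [-0.0305,0.1975,0,0,0,-8.6,1],
  [-0.0305,0.1975,0,0,0,-8.6,1],
])

```text
time: 27.52
tcp_pos: [0.3865, 0.2792, 0.15]
tool_rot: [[-0.742, -0.67, -0.0], [-0.67, 0.742, -0.0], [0.001, -0.0, -1.0]]
wrist_force: [0.6, -0.1, -1.9]
grip_width: 0.0251
finger_force: 39.6
```

Seat is at 0.0487, so descend.

Request:
step_arm([
  [0,0,0.02,0,0,0,1],
  [0,0,0.045,0,0,0,1],
  [0,0,0.065,0,0,0,1],
  [0,0,0.08,0,0,0,1],
  [0,0,0.09,0,0,0,1],
  [0,0,0.093,0,0,0,1],
  [0,0,0.095,0,0,0,1],
  [0,0,0.096,0,0,0,1],
])

```text
time: 28.52
tcp_pos: [0.3864, 0.28, 0.0546]
tool_rot: [[-0.742, -0.671, 0.001], [-0.671, 0.742, 0.0], [-0.001, -0.0, -1.0]]
wrist_force: [0.8, -0.1, -1.6]
grip_width: 0.0254
finger_force: 39.6
```

Request:
step_arm([
  [0,0,0.002,0,0,0,1],
  [0,0,0.003,0,0,0,1],
  [0,0,0.004,0,0,0,1],
  [0,0,0.005,0,0,0,1],
  [0,0,0.006,0,0,0,1],
  [0,0,0.006,0,0,0,1],
])

```text
time: 29.28
tcp_pos: [0.3862, 0.28, 0.0487]
tool_rot: [[-0.741, -0.671, 0.0], [-0.671, 0.741, 0.0], [-0.0, -0.0, -1.0]]
wrist_force: [-1.3, -0.8, 5.3]
grip_width: 0.0248
finger_force: 40.4
```

Request:
step_arm([
  [0,0,0,0,0,0,0.7],
  [0,0,0,0,0,0,0.3],
  [0,0,0,0,0,0,0],
  [0,0,0,0,0,0,-0.5],
  [0,0,0,0,0,0,-1],
  [0,0,-0.03,0,0,0,-1],
  [0,0,-0.07,0,0,0,-1],
  [0,0,-0.11,0,0,0,-1],
])

```text
time: 30.28
tcp_pos: [0.3859, 0.2798, 0.1594]
tool_rot: [[-0.742, -0.671, -0.0], [-0.671, 0.742, -0.0], [0.0, 0.0, -1.0]]
wrist_force: [0.2, 0.5, 0.8]
grip_width: 0.0855
finger_force: 0.0
```

Request:
step_arm([
  [0,0,-0.04,0,0,0,-1],
  [-0.007,0.05,-0.07,0,0,0,-1],
  [-0.015,0.1,-0.07,0,0,0,-1],
  [-0.022,0.15,-0.07,0,0,0,-1],
  [-0.03,0.2,-0.07,0,0,0,-1],
  [-0.037,0.25,-0.07,0,0,0,-1],
  [-0.037,0.25,-0.07,0,0,0,-1],
  [-0.037,0.25,-0.07,0,0,0,-1],
])

```text
time: 31.28
tcp_pos: [0.2457, 0.4899, 0.228]
tool_rot: [[-0.741, -0.671, -0.0], [-0.671, 0.741, -0.001], [0.001, -0.0, -1.0]]
wrist_force: [-0.7, -0.7, 0.4]
grip_width: 0.0856
finger_force: 0.0
```

```bash
python3 - <<'E'
from fit import *
I={n:vision.get_image(n) for n in("top","side")}
for n in I: cv2.imwrite(f"pics/{n}9.png",I[n])
M=dict(round=(.5094,-.3656,0),square=(.4519,-.1125,.345),moon=(.3862,.28,.54),oblong=(.6195,.126,.585))
ov={n:cv2.resize(I[n],None,fx=S,fy=S,interpolation=cv2.INTER_CUBIC) for n in I}
for k,s in M.items():
    for n in I:
        for p,z in ((FOOT[k](0),36),(STEM[k][-1][0],STEM[k][-1][2]+18)):
            q=((proj(n,place(p,z,s))+.5)*S-.5); cv2.polylines(ov[n],[np.round(q).astype(np.int32)],True,(0,255,0),1)
cv2.imwrite("pics/evt.png",cv2.resize(ov["top"][440:1160,600:2100],(800,384),interpolation=cv2.INTER_AREA)); cv2.imwrite("pics/evs.png",cv2.resize(ov["side"][420:1720,700:1950],(576,599),interpolation=cv2.INTER_AREA))
E
```

```text
(no output)
```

View pics/evt.png

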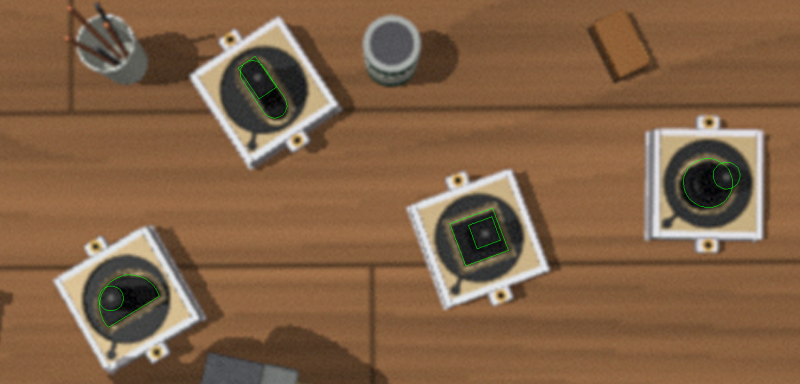

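View pics/evs.png

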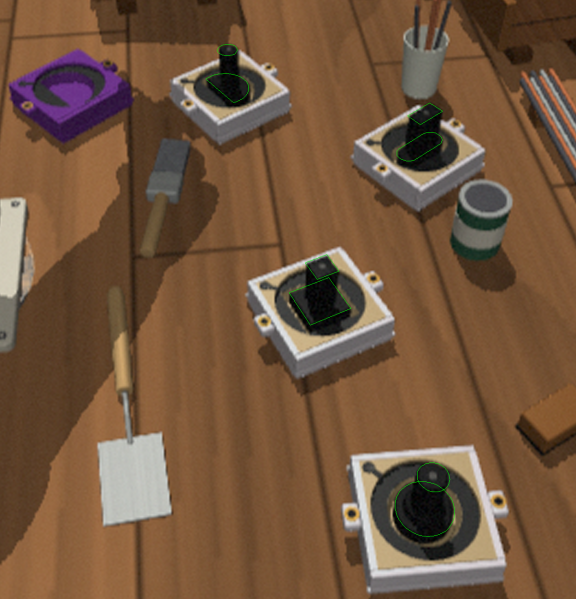

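All four cores line up with their predicted seated outlines in both views, including the stem tops at the fully home height. The tin and the pot have not moved.

```bash
python3 -c "
from station import bot
print(bot.close_job())"
```

```text
the job is handed in; nothing more can be done
None
```

The job is handed in: all four cores stand upright in their matching moulds, and both camera views put them fully home. The tin and the pot were left where they stood; the hand-in call returned no verdict.

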